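# Set the washed shield and scraper out to drip over the paint tray

## Task

Draw the taller of the two flat paint shields up out of the slotted rack and set it, without dropping it, centred on the narrow sloped ledge over the paint tray, its lower edge right back in the corner and its face leaning flat against the sloped back. After letting go of it, lay the scraper, again without dropping it, centrally and squarely across the two narrow bars beside it, flat side down. Leave the short shield and both tins where they are.

Things in the scene. Friction and masses are not known exactly. Their poses are not given: they have to be found in the camera images.
- rack: Black slotted rack, fixed. Origin: underside, midway between its two slots. Base 130 mm (x) by 175 mm (y -56 to +120). The slots run along y at x = -32 and +32 mm: each 9 mm wide, 104 mm long, floor at z = 8, walls up to z = 53 mm. Four short wooden roller handles stand fixed at its +y end (y = 88, up to z = 109 mm).
- tall_shield: Flat grey plastic paint shield, 6 mm thick (its x), 100 mm wide (y), 165 mm tall (z), 150 g, standing on edge in either slot of the rack and sticking well out of it. Origin: middle of its lower edge; z points up along the plate.
- short_shield: Bystander: same plate but only 100 mm tall, in the other slot of the rack. Origin: middle of its lower edge.
- drip_tray: Green plastic paint tray, fixed, 240 mm (x) by 280 mm (y), rim 32 mm high, with an aluminium drip stand in it: the sloped cradle at its +y side and the two bars at its -y side. Origin: centre of its underside.
- cradle: Sloped aluminium support in the tray (fixed, at (30, 75, 60) mm of the tray), leaning back 0.35 rad, its top towards the tray's -x. Origin: middle of the corner of ledge and back. z: up along the back face; x: outward along the ledge. Ledge 24 mm deep, 100 mm long (y), no lip, top at z = 0; back 6 mm thick, 85 mm tall. A seated shield has its origin at (3, 0, 0) mm here, either face to the back.
- bars_mid (a point): Point midway between the two narrow bars of the drip stand, at the height of their tops (75 mm above the shelf plank). Axes as the tray's. The bars lie along y, each 10 mm wide and 70 mm long, centred at x = -55 and +55 mm; each has one 10 mm post below its middle; tray floor 71 mm below.
- scraper: Hard orange scraper, 220 mm long, 110 g, lying flat on the plank: handle x -110 to 30 mm, 22 wide, 20 thick; flat blade x 30 to 110, 70 wide, 6 thick; one common flat underside. Origin: on the underside below the centre of mass (the handle may be gripped there); x points to the blade. It is to lie along the x of bars_mid, blade either way.
- tin_wide: Bystander: sealed steel tin, 84 mm across, 85 mm high. Origin: centre of its underside.
- tin_slim: Bystander: sealed steel tin, 66 mm across, 75 mm high. Origin: centre of its underside.
There are look-alikes about, which are no part of the job. Leave any blue or grey look-alike of the scraper alone.

How it is judged:
By the outcome, as a careful person would: the job done as asked, in the order asked, and still so for the second after the job is handed in, with the robot touching nothing.
It also fails if it takes over 54 s, if anything falls off the work surface, if the arm or the gripper's body presses on something with over 40 N, if the wrist force passes 120 N, or if a joint passes its speed limit or range.

## Robot

A 7-joint arm with a two-finger parallel gripper is mounted at the origin on the work surface. World frame = base frame: x ahead of the robot, y to its left, z up, the work surface at z = 0. Lengths are in m, angles in rad, forces in N, time in s.
With the tool pointing down it reaches from about 0.4 to 0.85 m from the base axis. Payload 4.5 kg.
Tool frame: the origin (TCP) lies midway between the tips of the shut fingers; the grasp point (between the pads) lies 19 mm behind it; z points along the fingers, y is the line along which they close (so a half turn about z gives the same grasp; the last joint's range is limited). The gripper opens to 88 mm and grips with 3 to 60 N. Pads are 18 mm wide; open, the fingers measure 123 mm over their backs; the gripper's body (75 mm by 187 mm) begins 45 mm behind the grasp point.
Start: joints at [1.307, 0.689, -0.195, 1.565, 0.157, 0.902, -0.215], TCP at [0.183, -0.598, 0.239] pointing down, gripper open.
Joint ranges: [-3.01, 3.01], [-0.46, 2.08], [-1.47, 1.51], [0.13, 2.56], [-1, 4.14], [0.04, 2.09], [-2.66, 2.66]. Speed limits (rad/s): [2.57, 2.57, 3.14, 3.14, 3.14, 3.14, 3.14].

## Interface

Orientations are given as a unit quaternion [x, y, z, w].
In Python, from plant import r, eyes, finish_job gives the robot as it stands. The module is installed in compiled form; this text tells all that it offers.
- The arm moves only by the tool move_arm, never from a script. Its argument "motion" is a list of rows, each a list of 7 numbers: the shift along the tool's x, y, z in mm, then the turn, a rotation vector about the tool's x, y, z in degrees, then the closure, from 0 (fully open) to 1 (shut). A call has 1 to 5 rows; each row is the pose to reach, as a shift and turn from the pose commanded when the call began, along the tool's axes at that moment; what a row does not reach only later rows make up. A row lasts 1/8 s, in which the tool goes at most 62.5 mm and 10.7 degrees, less where a joint would pass 70% of its speed; a pose out of reach is approached as far as the arm can. A call with a gripper value outside its range is refused whole. The fingers move at their own pace and stop on an object; "newtons" is the grip in N (left out, the last holds). Time passes only in rows, so rows that repeat a pose let the fingers close. It gives the time, the measured TCP pose, the force, the opening and the grip force at its end, in the units of the state.
- r.get_state(): the state, without advancing time (a new reading comes with each control period).
- eyes.snapshot(name): name is "side" or "top" or "wrist"; returns a dict with "frame" (480x640x3 uint8, red, green, blue), "z_map" (480x640 float32, m along the optical axis (not along the pixel's ray), 0 where there is no reading), "intrinsics" (3x3 intrinsics, pixels), "world_to_cam" (4x4, takes a point from world to camera coordinates). Camera axes: x right, y down, z forward; pixel columns grow to the right and rows downward; lengths in m; the calibration is good to about 2 mm. A picture is of the moment at which its call begins.
- finish_job(): hands the job in; it is judged then, once.
The state is a dict: "clock": time; "q": joint angles; "qd": joint speeds; "joint_torque": joint torques, N m; "tool_pos": TCP position; "eef_rot": TCP orientation; "contact_force": force on the tool from outside, world axes, zero at the start; "moment": the same for the moment, N m; "opening": opening from 0.0 (shut) to 1.0 (fully open); "finger_force": force on a finger pad.
Only numpy, scipy, OpenCV 4.12 (cv2) and the standard library are available. Lean on these libraries where they do the work, as an engineer would, in place of code of your own. Each camera call takes 0.05 s, during which the arm holds its last target. There are 200 camera calls.

## Working session

There is one attempt and no reset: what is moved stays moved. The work goes in short steps, Python scripts to look and compute and a tool call to move; the robot and the scene stay as the last step left them, time stands still between calls to the robot, and variables do not carry over. Pictures are saved under pics/ and viewed, at most 10 in all, crops included, and the job is handed in when it is done.

Besides the shell and the picture viewer there is one more tool, called after "Call:" as name(argument=value, ...), one argument or row to a line, values as JSON. move_arm: Moves the arm, as the interface text tells. Its arguments: {"type":"object","properties":{"motion":{"type":"array","items":{"type":"array","items":{"type":"number"}}},"newtons":{"type":"number"}},"required":["motion"]}

```bash
mkdir -p pics; ls; cat > h.py <<'E'
import numpy as np,cv2
from scipy.spatial.transform import Rotation as R
from plant import r,eyes,finish_job
def snap(n,f=None):
    s=eyes.snapshot(n)
    if f: cv2.imwrite('pics/'+f,s['frame'][:,:,::-1])
    return s
def cloud(s):
    z=s['z_map'];K=s['intrinsics'];v,u=np.mgrid[:480,:640]
    p=np.stack([(u-K[0,2])*z/K[0,0],(v-K[1,2])*z/K[1,1],z],-1)
    T=np.linalg.inv(s['world_to_cam']);w=p@T[:3,:3].T+T[:3,3];w[z==0]=np.nan
    return w
E
python3 - <<'E'
from h import *
s=snap('top','top.png');t=snap('side','side.png')
np.savez('s0.npz',tc=cloud(s),tf=s['frame'],sc=cloud(t),sf=t['frame'])
print(r.get_state())
for x in(s,t):print(np.linalg.inv(x['world_to_cam'])[:3].round(3))
E
```

```text
pics
{'clock': 0.1, 'q': array([ 1.30683159,  0.68990988, -0.19451759,  1.5662269 ,  0.15726498,
        0.90252164, -0.21510013]), 'qd': array([ 1.11688443e-03, -3.30981422e-03, -1.97420369e-03, -2.89437085e-03,
       -6.56377034e-06,  1.21012821e-03, -1.83434009e-03]), 'joint_torque': array([-3.37932426e-03, -5.28508079e+01, -1.27140429e+00, -1.53840744e+01,
       -5.25228737e-02,  1.93451291e-03,  5.26391364e-05]), 'tool_pos': array([ 0.18316106, -0.59696023,  0.23798758]), 'eef_rot': array([ 9.88933351e-01,  1.48358087e-01, -1.73090081e-04, -8.21470083e-04]), 'contact_force': array([ 0.11632809,  0.45324694, -0.33633659]), 'moment': array([ 0.03115695, -0.0211509 ,  0.01741807]), 'finger_force': 0.0, 'opening': 1.0012441658265876}
[[-0.01  -0.975  0.22   0.293]
 [-1.     0.009 -0.005 -0.11 ]
 [ 0.003 -0.22  -0.975  1.135]]
[[-0.895 -0.331  0.3    0.075]
 [-0.447  0.657 -0.607  0.741]
 [ 0.004 -0.677 -0.736  1.126]]
```

View pics/top.png

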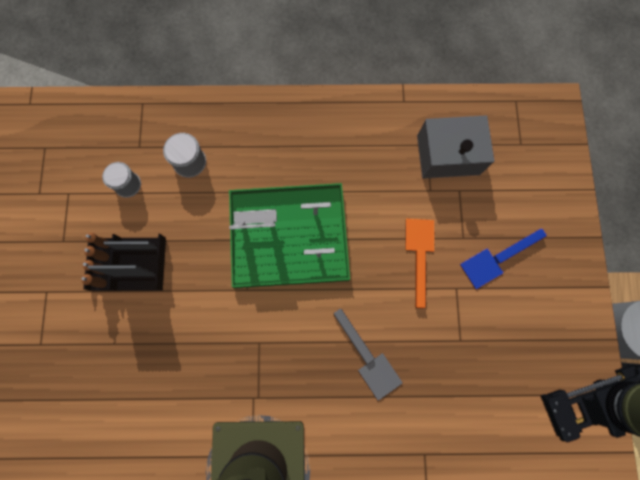

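View pics/side.png

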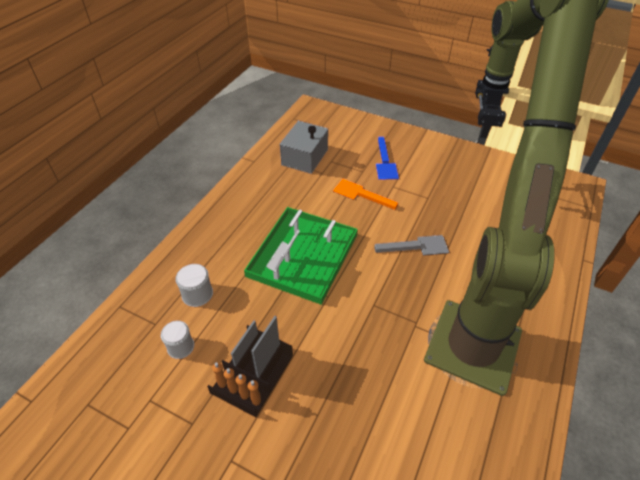

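The top view shows the rack at (125,263), with plates at (125,243) and (115,268). The tray is at (290,236), with the cradle at (255,218) and bars at (315,205) and (320,251). There are three scraper shapes: orange (420,262), blue (505,258) and grey (368,355). Only the orange one fits the description. I'll measure from depth.

```bash
cat > m.py <<'E'
from h import *
d=np.load('s0.npz')
for n in 't','s':
    c,f=d[n+'c'],d[n+'f'].astype(int); print('==',n)
    R_,G,B=f[...,0],f[...,1],f[...,2]
    def rect(name,m,px=None):
        p=c[m]; p=p[~np.isnan(p[:,0])]
        if len(p)<5: print(name,len(p));return
        (cx,cy),(w,h),a=cv2.minAreaRect((p[:,:2]*1000).astype(np.float32))
        print(name,len(p),'c',round(cx,1),round(cy,1),'sz',round(w,1),round(h,1),'ang',round(a,2),'z',np.percentile(p[:,2]*1000,[2,50,98]).round(1))
    z=c[...,2]; X=c[...,0];Y=c[...,1]
    o=(R_>180)&(G<150)&(B<70)&(X>.2)&(X<.7)&(Y<-.1)&(Y>-.45)
    rect('orange',o); rect('orange blade',o&(z<.012)); rect('orange handle',o&(z>.014))
    g=(G>90)&(R_<70)&(B<110); rect('green rim',g&(z>.026)&(z<.04)); rect('green',g)
    tr=(X>.3)&(X<.7)&(Y>-.2)&(Y<.2)
    rect('bars',tr&(z>.068)&(z<.082)&(Y<-.02))
    rect('barsA',tr&(z>.068)&(z<.082)&(Y<-.02)&(X<.5)); rect('barsB',tr&(z>.068)&(z<.082)&(Y<-.02)&(X>=.5))
    rect('cradle top',tr&(z>.12)); rect('cradle',tr&(z>.05)&(Y>0))
    rk=(Y>.2)&(Y<.6)&(X>.25)&(X<.56)
    rect('tall top',rk&(z>.162)); rect('tall',rk&(z>.125)); rect('short top',rk&(z>.095)&(z<.112)&(Y<.36));rect('rack wall',rk&(z>.045)&(z<.056)); rect('rack handles',rk&(z>.1)&(R_-B>40))
E
python3 m.py
```

```text
== t
orange 1335 c 467.6 -390.1 sz 72.2 219.9 ang 86.33 z [-0.1  6.7 22.2]
orange blade 881 c 536.6 -394.5 sz 72.2 81.5 ang 86.33 z [-1.   5.3  9.3]
orange handle 451 c 426.1 -384.6 sz 18.8 136.4 ang 86.2 z [15.3 19.3 23.2]
green rim 667 c 534.2 -67.9 sz 239.6 277.9 ang 3.24 z [26.2 30.  35.2]
green 6818 c 534.3 -69.6 sz 239.7 281.2 ang 3.29 z [ 0.8 15.3 32.2]
bars 281 c 536.2 -97.8 sz 121.3 147.1 ang 2.77 z [68.3 73.9 78.2]
barsA 134 c 482.8 -140.1 sz 10.7 68.0 ang 3.63 z [69.8 74.1 78.2]
barsB 147 c 581.2 -96.1 sz 27.0 147.5 ang 8.82 z [68.2 73.6 77.5]
cradle top 159 c 531.3 8.0 sz 12.6 99.1 ang 2.95 z [123.  137.5 142.7]
cradle 526 c 622.4 87.9 sz 260.5 79.3 ang 40.1 z [ 54.5  66.2 140.5]
tall top 154 c 435.4 293.5 sz 101.0 5.7 ang 89.82 z [163.2 171.9 176.3]
tall 305 c 435.4 293.4 sz 6.0 101.2 ang 0.04 z [126.5 162.9 175. ]
short top 207 c 467.7 292.2 sz 99.1 70.6 ang 89.93 z [ 95.3 106.  111. ]
rack wall 644 c 467.9 309.7 sz 150.9 128.7 ang 89.83 z [45.5 51.9 55.7]
rack handles 11 c 464.0 380.1 sz 12.1 97.0 ang 89.87 z [100.2 104.  108.9]
== s
orange 1941 c 484.3 -275.4 sz 431.4
[... 323 characters left out ...]
 ]
bars 140 c 534.1 -97.4 sz 122.1 151.9 ang 3.18 z [68.6 73.7 78.4]
barsA 69 c 481.3 -141.2 sz 11.0 70.5 ang 2.31 z [68.9 73.6 78.2]
barsB 71 c 583.5 -92.1 sz 31.6 157.7 ang 16.09 z [68.6 74.  78.1]
cradle top 81 c 526.6 7.2 sz 10.3 100.3 ang 0.56 z [123.1 137.5 142.4]
cradle 351 c 621.6 88.8 sz 260.0 78.7 ang 40.33 z [ 51.8  66.3 140.9]
tall top 170 c 434.5 293.1 sz 100.8 8.3 ang 89.33 z [162.8 170.9 175. ]
tall 416 c 434.3 293.1 sz 100.8 8.4 ang 89.62 z [126.5 156.3 174.3]
short top 276 c 466.1 293.0 sz 71.6 100.2 ang 0.67 z [ 95.1 105.2 111.3]
rack wall 671 c 467.1 312.4 sz 158.9 130.8 ang 89.5 z [45.4 51.1 55.5]
rack handles 38 c 463.6 315.5 sz 108.1 144.8 ang 0.38 z [100.  104.9 172.9]
```

Plates in the rack: the one at px (115,268) has its top at z = 173 mm, so it is the tall shield. The one at (125,243) has its top at about 107 mm, so it is the short shield. The measurements match the given sizes. I'll set out towards the shield and confirm with a close crop there.

```bash
cat >> h.py <<'E'
def tool(yaw,tilt=0):
    """tool x at azimuth yaw deg, z down; then tilt (deg) about tool x"""
    a=np.radians(yaw);x=np.array([np.cos(a),np.sin(a),0]);z=np.array([0,0,-1.])
    return R.from_matrix(np.stack([x,np.cross(z,x),z],1))*R.from_rotvec([tilt,0,0],degrees=True)
def rel(pos,Rt):
    s=r.get_state();R0=R.from_quat(s['eef_rot'])
    print('t',round(s['clock'],2),'pos',(s['tool_pos']*1000).round(1),'F',s['contact_force'].round(1))
    print('shift',R0.inv().apply(np.array(pos)-s['tool_pos']*1000).round(1),'turn',(R0.inv()*Rt).as_rotvec(degrees=True).round(1))
E
python3 - <<'E'
from h import *
rel([480,-100,300],tool(60))
E
```

```text
t 0.1 pos [ 183.2 -597.   238. ] F [ 0.1  0.5 -0.3]
shift [ 429.6 -388.1  -61.4] turn [ -0.1  -0.  -42.9]
```

Call:
move_arm(
  motion=[
    [430, -388, -61, 0, 0, -43, 0.3],
    [430, -388, -61, 0, 0, -43, 0.3],
    [430, -388, -61, 0, 0, -43, 0.3],
    [430, -388, -61, 0, 0, -43, 0.3],
    [430, -388, -61, 0, 0, -43, 0.3],
  ],
)

```text
clock: 0.72
tool_pos: [0.3435, -0.329, 0.2715]
eef_rot: [0.865, 0.501, 0.0, -0.0]
contact_force: [1.7, -0.5, 0.8]
opening: 0.699
finger_force: 0.0
```

```bash
python3 - <<'E'
from h import *
rel([425,293,320],tool(90))
print(r.get_state()['q'].round(2))
E
```

```text
t 0.72 pos [ 343.5 -329.   271.5] F [ 1.7 -0.5  0.8]
shift [ 580.  -239.   -48.2] turn [  0.   -0.  -29.9]
[ 0.95  0.47 -0.43  1.95  0.27  0.77 -0.15]
```

Call:
move_arm(
  motion=[
    [62, 1, -7, 0, 0, 0, 0.3],
    [124, 2, -14, 0, 0, 0, 0.3],
    [186, 2, -20, 0, 0, -10, 0.3],
    [248, 3, -28, 0, 0, -20, 0.3],
    [300, -15, -35, 0, 0, -30, 0.3],
  ],
)

```text
clock: 1.35
tool_pos: [0.4811, -0.0611, 0.3066]
eef_rot: [0.705, 0.71, 0.001, 0.0]
contact_force: [0.1, 0.4, 0.1]
opening: 0.699
finger_force: 0.0
```

```bash
python3 - <<'E'
from h import *
rel([425,293,320],tool(90))
print(r.get_state()['q'].round(2))
E
```

```text
t 1.35 pos [481.1 -61.1 306.6] F [0.1 0.4 0.1]
shift [354.5 -53.6 -13.2] turn [ 0.1 -0.   0.4]
[ 0.43  0.46 -0.6   1.87  0.32  0.91 -0.31]
```

Call:
move_arm(
  motion=[
    [62, -9, -3, 0, 0, 0, 0.3],
    [124, -18, -5, 0, 0, 0, 0.3],
    [186, -28, -7, 0, 0, 0, 0.3],
    [248, -37, -10, 0, 0, 0, 0.3],
    [310, -46, -13, 0, 0, 0, 0.3],
  ],
)

```text
clock: 1.98
tool_pos: [0.4329, 0.247, 0.3192]
eef_rot: [0.707, 0.707, -0.0, 0.0]
contact_force: [1.1, 0.4, -1.4]
opening: 0.701
finger_force: 0.0
```

Call:
move_arm(
  motion=[
    [44, 0, 0, 0, 0, 0, 0.3],
    [44, 0, 0, 0, 0, 0, 0.3],
    [44, 0, 0, 0, 0, 0, 0.3],
  ],
)

```text
clock: 2.35
tool_pos: [0.4334, 0.2881, 0.3188]
eef_rot: [0.707, 0.707, -0.001, 0.0]
contact_force: [0.4, -0.4, 0.2]
opening: 0.7
finger_force: 0.0
```

```bash
python3 - <<'E'
from h import *
s=snap('wrist','w1.png'); c=cloud(s)
z=c[...,2]
for lo,hi in((.16,.19),(.095,.115)):
    m=(z>lo)&(z<hi)&(c[...,0]<.56)&(c[...,1]<.36)&(c[...,1]>.2);p=c[m]*1000
    print(lo,len(p),p.mean(0).round(1) if len(p) else '',cv2.minAreaRect(p[:,:2].astype(np.float32)) if len(p)>5 else '',np.percentile(p[:,2],[5,50,95]) if len(p) else '')
rel([435,293,220],tool(90))
E
```

```text
0.16 1051 [434.7 293.9 173.7] ((434.7776184082031, 292.33905029296875), (99.61436462402344, 5.986900329589844), 89.26651763916016) [172.4448035  173.73292052 174.90222191]
0.095 987 [497.3 293.8 106.9] ((488.7508544921875, 306.4532775878906), (57.38319396972656, 120.2674789428711), 32.37363052368164) [ 97.68898501 108.46372647 109.99444203]
t 2.4 pos [433.7 287.5 318.9] F [-0.1 -0.5 -0.6]
shift [ 5.7  1.4 98.9] turn [-0.   0.1 -0.1]
```

View pics/w1.png

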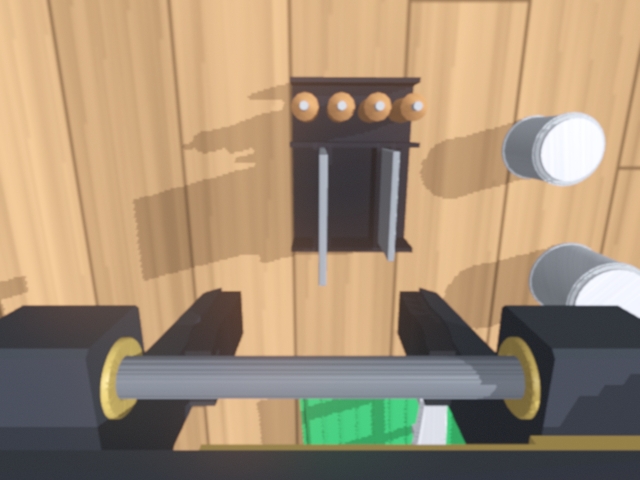

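The wrist view shows the tall plate edge-on at (322,215), top z = 173.7 mm, and the short one at (390,205), top about 108 mm. That confirms which is which, so I'll descend on the tall one.

Call:
move_arm(
  motion=[
    [5, 1, 60, 0, 0, 0, 0.4],
    [5, 1, 115, 0, 0, 0, 0.5],
    [5, 1, 160, 0, 0, 0, 0.5],
    [5, 1, 190, 0, 0, 0, 0.5],
    [5, 1, 198, 0, 0, 0, 0.5],
  ],
)

```text
clock: 3.02
tool_pos: [0.4342, 0.2919, 0.1199]
eef_rot: [0.708, 0.707, -0.002, 0.0]
contact_force: [0.5, 0.2, 0.4]
opening: 0.5
finger_force: 0.0
```

Call:
move_arm(
  motion=[
    [0, 0, 0, 0, 0, 0, 1],
    [0, 0, 0, 0, 0, 0, 1],
    [0, 0, 0, 0, 0, 0, 1],
    [0, 0, 0, 0, 0, 0, 1],
    [0, 0, 0, 0, 0, 0, 1],
  ],
  newtons=30,
)

```text
clock: 3.65
tool_pos: [0.4349, 0.2947, 0.122]
eef_rot: [0.707, 0.707, 0.001, 0.0]
contact_force: [0.8, -1.2, 4.8]
opening: 0.064
finger_force: 30.0
```

Call:
move_arm(
  motion=[
    [0, 0, -15, 0, 0, 0, 1],
    [0, 0, -45, 0, 0, 0, 1],
    [0, 0, -90, 0, 0, 0, 1],
    [0, 0, -140, 0, 0, 0, 1],
    [0, 0, -180, 0, 0, 0, 1],
  ],
  newtons=40,
)

```text
clock: 4.28
tool_pos: [0.4338, 0.2945, 0.3039]
eef_rot: [0.706, 0.708, 0.0, -0.0]
contact_force: [0.4, 0.5, -1.9]
opening: 0.064
finger_force: 40.0
```

```bash
python3 - <<'E'
from h import *
rel([570,130,320],tool(93.3,0))
s=snap('side'); c=cloud(s)*1000; x,y,z=c[...,0],c[...,1],c[...,2]
m=(abs(x-435)<25)&(abs(y-293)<60)&(z>150)&(z<290)
p=c[m]; print(len(p),p.min(0),p.max(0))
E
```

```text
t 4.28 pos [433.8 294.5 303.9] F [ 0.4  0.5 -1.9]
shift [-164.8  135.9  -16.2] turn [ 0.  -0.  -3.2]
743 [428.78776817 241.84334841 188.0283117 ] [437.32378048 343.67540624 289.63447387]
```

```bash
cat > c.py <<'E'
from h import *
d=np.load('s0.npz')
Y=R.from_euler('z',3.27,degrees=True); C=Y*R.from_euler('y',-0.35)
o=np.array([533,-69,0])+Y.apply([30,75,60]); print('corner',o)
for n in 'ts':
    p=d[n+'c'].reshape(-1,3)*1000; p=p[~np.isnan(p[:,0])]; p=p[np.linalg.norm(p-o,axis=1)<150]
    q=C.inv().apply(p-o)
    f=q[(abs(q[:,0])<9)&(q[:,2]>15)&(q[:,2]<80)&(abs(q[:,1])<65)]
    l=q[(abs(q[:,2])<9)&(q[:,0]>6)&(q[:,0]<30)&(abs(q[:,1])<65)]
    k=q[(abs(q[:,2]-85)<8)&(abs(q[:,0]+3)<12)&(abs(q[:,1])<65)]
    for nm,a in(('face',f),('ledge',l),('top',k)):
        if len(a)>5: print(n,nm,len(a),np.median(a,0).round(1),'y',np.percentile(a[:,1],[1,99]).round(1),'x',np.percentile(a[:,0],[1,99]).round(1),'z',np.percentile(a[:,2],[1,99]).round(1),'slope dx/dy deg',np.degrees(np.polyfit(a[:,1],a[:,0],1)[0]).round(2))
    b=Y.inv().apply(p*0+d[n+'c'].reshape(-1,3)[:1]*0+p-[533,-69,0]) if 0 else None
    p=d[n+'c'].reshape(-1,3)*1000;p=p[~np.isnan(p[:,0])];b=Y.inv().apply(p-[533,-69,0])
    for sx in(-55,55):
        a=b[(abs(b[:,0]-sx)<12)&(abs(b[:,1]+75)<50)&(abs(b[:,2]-75)<5)]
        print(n,'bar',sx,len(a),'x',np.percentile(a[:,0],[2,50,98]).round(1),'y',np.percentile(a[:,1],[1,99]).round(1),'z',np.median(a[:,2]).round(1))
E
python3 c.py
```

```text
corner [558.67305797   7.58912517  60.        ]
t face 69 [ 1.  -9.7 52.5] y [-45.7  45.4] x [-1.2  1.6] z [20.5 79.7] slope dx/dy deg 0.05
t ledge 338 [15.8  1.5 -0.8] y [-46.9  49.6] x [ 6.3 25. ] z [-5.9  4.1] slope dx/dy deg -0.02
t top 137 [-1.7  0.9 83.6] y [-47.2  50.5] x [-4.9  1.5] z [77.2 88.5] slope dx/dy deg 0.33
t bar -55 131 x [-59.2 -54.2 -49.2] y [-101.5  -34.4] z 74.2
t bar 55 129 x [50.6 55.4 61. ] y [-102.9  -34.4] z 74.0
s face 46 [-5.  44.4 42.5] y [-41.6  51. ] x [-6.4 -0.2] z [16.  78.5] slope dx/dy deg 1.89
s ledge 188 [14.9  4.4 -1.2] y [-47.3  51.7] x [ 6.1 23.5] z [-6.9  4.5] slope dx/dy deg -0.08
s top 75 [-3.5  6.2 84.2] y [-46.5  51.4] x [-6.5 -0.3] z [77.5 90. ] slope dx/dy deg 0.22
s bar -55 65 x [-60.8 -56.6 -50.8] y [-102.8  -34.8] z 73.7
s bar 55 62 x [48.5 53.3 59.3] y [-103.   -33.7] z 74.1
```

Call:
move_arm(
  motion=[
    [-41, 34, -4, 0, 0, -1, 1],
    [-82, 68, -8, 0, 0, -2, 1],
    [-123, 102, -12, 0, 0, -3, 1],
    [-155, 130, -16, 0, 0, -3.2, 1],
    [-165, 136, -16, 0, 0, -3.2, 1],
  ],
)

```text
clock: 4.95
tool_pos: [0.5719, 0.1262, 0.3172]
eef_rot: [0.689, 0.725, -0.0, 0.0]
contact_force: [0.8, 0.1, -1.9]
opening: 0.066
finger_force: 40.0
```

```bash
cat >> h.py <<'E'
YAW=3.27; CY=R.from_euler('z',YAW,degrees=True)*R.from_euler('y',-0.35); CO=np.array([558.6,9.2,59.2])
def seat(dx,dz,tilt=-20.05,h=113,off=1.7):
    rel(CO+CY.apply([3+dx,off,h+dz]),tool(90+YAW,tilt))
E
python3 -c "
from h import *
seat(10,45)"
```

```text
t 4.95 pos [571.9 126.2 317.2] F [ 0.8  0.1 -1.9]
shift [-114.6  -61.3  105.3] turn [-20.1   0.1  -0.3]
```

Call:
move_arm(
  motion=[
    [-50, -20, 0, -8, 0, 0, 1],
    [-100, -45, 0, -16, 0, 0, 1],
    [-114, -61, 30, -20, 0, 0, 1],
    [-114, -61, 70, -20, 0, 0, 1],
    [-114, -61, 100, -20, 0, 0, 1],
  ],
)

```text
clock: 5.58
tool_pos: [0.5144, 0.0128, 0.2166]
eef_rot: [0.676, 0.716, 0.126, 0.118]
contact_force: [0.2, 0.3, -2.4]
opening: 0.061
finger_force: 40.0
```

```bash
python3 - <<'E'
from h import *
s=snap('side','side2.png');t=snap('top')
for n,k in(('side',s),('top',t)):
    p=cloud(k).reshape(-1,3)*1000;p=p[~np.isnan(p[:,0])];q=CY.inv().apply(p-CO)
    a=q[(q[:,0]>3)&(q[:,0]<26)&(q[:,2]>30)&(q[:,2]<140)&(abs(q[:,1])<62)]
    print(n,len(a),np.percentile(a,[1,50,99],axis=0).round(1).tolist(), 'dx/dz',np.polyfit(a[:,2],a[:,0],1).round(3),'dx/dy',np.polyfit(a[:,1],a[:,0],1).round(3))
cv2.imwrite('pics/s2c.png',cv2.resize(s['frame'][150:330,190:390,::-1],None,fx=3.3,fy=3.3))
seat(10,5)
E
```

```text
side 96 [[8.3, -41.2, 48.0], [8.9, 44.6, 93.8], [13.8, 55.9, 138.7]] dx/dz [8.00e-03 9.15e+00] dx/dy [0.038 8.801]
top 60 [[8.9, -45.3, 48.3], [12.8, -31.9, 93.8], [13.6, -14.0, 138.2]] dx/dz [6.0000e-03 1.2089e+01] dx/dy [ 0.034 13.73 ]
t 5.67 pos [513.4  13.1 215.1] F [-1.   0.7 -1.4]
shift [-4.7  2.  43.8] turn [-0.4  0.1  0.2]
```

View pics/s2c.png

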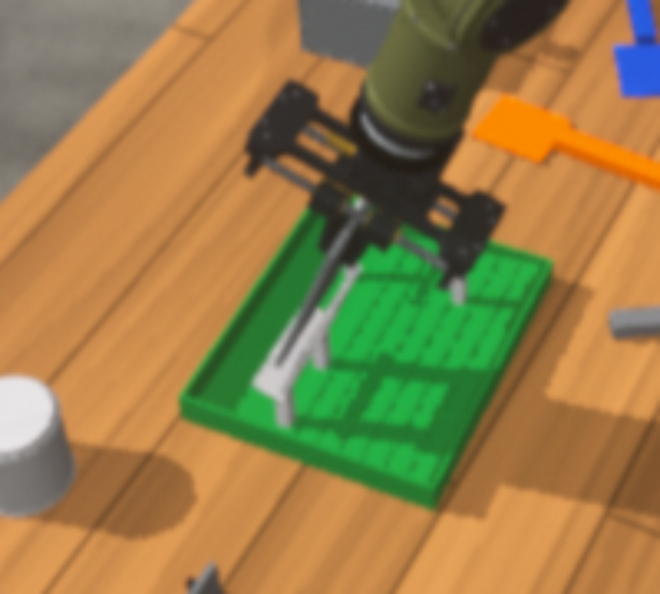

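Picture: the plate hangs in front of the cradle's back at crop px (310,290), parallel to it and above the ledge. It was measured 10 mm out from the back, as commanded. Lowering now.

Call:
move_arm(
  motion=[
    [-5, 2, 15, 0, 0, 0, 1],
    [-5, 2, 30, 0, 0, 0, 1],
    [-5, 2, 39, 0, 0, 0, 1],
    [-5, 2, 42, 0, 0, 0, 1],
    [-5, 2, 44, 0, 0, 0, 1],
  ],
)

```text
clock: 6.3
tool_pos: [0.5342, 0.0092, 0.1778]
eef_rot: [0.676, 0.716, 0.128, 0.119]
contact_force: [-0.6, -0.2, -2.2]
opening: 0.068
finger_force: 40.0
```

Call:
move_arm(
  motion=[
    [0, 0, 1, 0, 0, 0, 1],
    [0, 0, 2, 0, 0, 0, 1],
    [0, 0, 3, 0, 0, 0, 1],
    [0, 0, 3, 0, 0, 0, 1],
    [0, 0, 3, 0, 0, 0, 1],
  ],
)

```text
clock: 6.92
tool_pos: [0.5344, 0.0084, 0.1739]
eef_rot: [0.676, 0.716, 0.126, 0.119]
contact_force: [-0.3, -0.1, -1.5]
opening: 0.062
finger_force: 40.0
```

```bash
python3 -c "
from h import *
seat(0,0,-19.5)"
```

```text
t 6.92 pos [534.4   8.4 173.9] F [-0.3 -0.1 -1.5]
shift [  1.1 -13.6   3.1] turn [0.5 0.  0. ]
```

Call:
move_arm(
  motion=[
    [1, -2, 0, 0.5, 0, 0, 1],
    [1, -5, 0, 0.5, 0, 0, 1],
    [1, -6, 1, 0.5, 0, 0, 1],
    [1, -6, 2, 0.5, 0, 0, 1],
    [1, -6, 3, 0.5, 0, 0, 1],
  ],
)

```text
clock: 7.55
tool_pos: [0.5289, 0.0091, 0.1702]
eef_rot: [0.677, 0.716, 0.123, 0.117]
contact_force: [-12.2, -0.9, 27.4]
opening: 0.063
finger_force: 40.0
```

Call:
move_arm(
  motion=[
    [0, 0, 0.5, 0, 0, 0, 1],
    [0, 0, 1, 0, 0, 0, 1],
    [0, 0, 1.5, 0, 0, 0, 1],
    [0, 0, 1.5, 0, 0, 0, 1],
  ],
)

```text
clock: 8.05
tool_pos: [0.5288, 0.0091, 0.1701]
eef_rot: [0.676, 0.716, 0.124, 0.117]
contact_force: [-15.6, -1.9, 34.0]
opening: 0.064
finger_force: 40.0
```

Ledge contact. I'll ease off to light pressure and slide back into the corner.

Call:
move_arm(
  motion=[
    [0, 0, -1.5, 0, 0, 0, 1],
    [0, -2, -2.3, 0, 0, 0, 1],
    [0, -4, -2.3, 0, 0, 0, 1],
    [0, -5, -2.3, 0, 0, 0, 1],
    [0, -6, -2.3, 0, 0, 0, 1],
  ],
)

```text
clock: 8.68
tool_pos: [0.527, 0.0089, 0.1696]
eef_rot: [0.676, 0.716, 0.125, 0.119]
contact_force: [0.8, -0.4, 8.3]
opening: 0.066
finger_force: 40.0
```

```bash
python3 -c "
from h import *
seat(0,0,-19.5)
s=r.get_state();print(R.from_quat(s['eef_rot']).inv().apply(s['contact_force']))"
```

```text
t 8.68 pos [527.    8.9 169.6] F [ 0.8 -0.4  8.3]
shift [ 0.2 -5.2  1.5] turn [ 0.4  0.  -0. ]
[-0.45935217  3.55848762 -7.58400383]
```

Call:
move_arm(
  motion=[
    [0, -1, 0, 0, 0, 0, 1],
    [0, -2, 0, 0, 0, 0, 1],
    [0, -3, 0, 0, 0, 0, 1],
    [0, -3, 0, 0, 0, 0, 1],
  ],
)

```text
clock: 9.18
tool_pos: [0.524, 0.0089, 0.1685]
eef_rot: [0.676, 0.716, 0.125, 0.119]
contact_force: [0.6, -0.4, 9.2]
opening: 0.067
finger_force: 40.0
```

```bash
cat > v.py <<'E'
from h import *
seat(0,0)
s=r.get_state();print('Ftool',R.from_quat(s['eef_rot']).inv().apply(s['contact_force']).round(1))
for n in('side','top'):
    k=snap(n);p=cloud(k).reshape(-1,3)*1000;p=p[~np.isnan(p[:,0])];q=CY.inv().apply(p-CO)
    for zz in((5,45),(45,83),(88,130),(130,160)):
        a=q[(q[:,0]>-8)&(q[:,0]<20)&(q[:,2]>zz[0])&(q[:,2]<zz[1])&(abs(q[:,1])<62)]
        if len(a)>3:print(n,zz,len(a),'x',np.percentile(a[:,0],[5,50,95]).round(1),'y',np.percentile(a[:,1],[1,99]).round(1))
E
python3 v.py
```

```text
t 9.18 pos [524.    8.9 168.5] F [ 0.6 -0.4  9.2]
shift [ 0.1 -2.   1.5] turn [-0.2  0.   0. ]
Ftool [-0.4  3.6 -8.5]
side (5, 45) 59 x [-6.1 -1.   6.8] y [-36.4  51.1]
side (45, 83) 53 x [-6.   1.3  6.3] y [-20.2  50.8]
side (88, 130) 64 x [-5.7  2.  17.2] y [-7.9 51.5]
side (130, 160) 84 x [-5.7  4.4 18.3] y [-9.2 50.8]
```

Call:
move_arm(
  motion=[
    [0, -1, 0, 0, 0, 0, 1],
    [0, -2, 0, 0, 0, 0, 1],
    [0, -3, 0, 0, 0, 0, 1],
    [0, -3, 0, 0, 0, 0, 1],
  ],
)

```text
clock: 9.78
tool_pos: [0.5229, 0.0088, 0.1681]
eef_rot: [0.676, 0.716, 0.126, 0.12]
contact_force: [4.1, 0.4, 8.3]
opening: 0.062
finger_force: 40.0
```

```bash
python3 v.py|head -3
```

```text
t 9.78 pos [522.9   8.8 168.1] F [4.1 0.4 8.3]
shift [ 0.1 -0.8  1.5] turn [-0.  0. -0.]
Ftool [ 0.2  6.7 -6.4]
```

Call:
move_arm(
  motion=[
    [0, -1, 0, 0, 0, 0, 1],
    [0, -2, 0.5, 0, 0, 0, 1],
    [0, -2, 0.5, 0, 0, 0, 1],
  ],
)

```text
clock: 10.25
tool_pos: [0.5227, 0.0088, 0.168]
eef_rot: [0.676, 0.716, 0.127, 0.121]
contact_force: [5.0, 0.2, 14.3]
opening: 0.068
finger_force: 40.0
```

```bash
python3 v.py; python3 -c "
from h import *
s=snap('side');cv2.imwrite('pics/s3.png',cv2.resize(s['frame'][170:300,220:360,::-1],None,fx=4,fy=4,interpolation=cv2.INTER_CUBIC))"
```

```text
t 10.25 pos [522.7   8.8 168. ] F [ 5.   0.2 14.3]
shift [ 0.1 -0.6  1.5] turn [ 0.2  0.1 -0. ]
Ftool [ -0.1   9.6 -11.7]
side (5, 45) 50 x [-6.  -1.3  5.5] y [-39.3  51.5]
side (45, 83) 45 x [-6.  -1.3  5.6] y [-30.9  52.7]
side (88, 130) 62 x [-5.1  2.4 16. ] y [ 6.8 51.6]
side (130, 160) 80 x [-5.8  3.8 18.5] y [-15.2  51.5]
top (5, 45) 9 x [7.2 7.4 7.7] y [-27.6 -18.2]
top (45, 83) 7 x [7.  7.3 7.7] y [-28.4 -21.5]
```

View pics/s3.png

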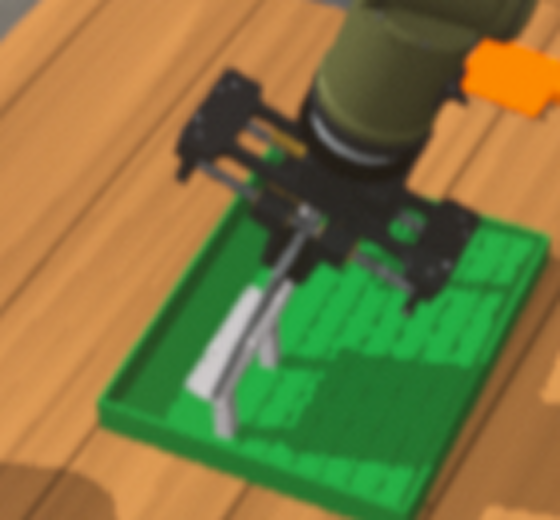

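The plate sits against the back along its whole height: its front surface is at x' of about 6–7 mm, where 6 means seated. Releasing.

Call:
move_arm(
  motion=[
    [0, 0, 0, 0, 0, 0, 0.9],
    [0, 0, 0, 0, 0, 0, 0.85],
    [0, 0, 0, 0, 0, 0, 0.75],
    [0, 0, 0, 0, 0, 0, 0.65],
    [0, 0, 0, 0, 0, 0, 0.65],
  ],
)

```text
clock: 11.02
tool_pos: [0.5157, 0.0082, 0.1641]
eef_rot: [0.677, 0.717, 0.123, 0.116]
contact_force: [0.4, -0.9, 0.6]
opening: 0.349
finger_force: 0.0
```

Call:
move_arm(
  motion=[
    [0, 2, -15, 0, 0, 0, 0.65],
    [0, 2, -50, 0, 0, 0, 0.65],
    [0, 2, -100, 0, 0, 0, 0.65],
    [-40, 2, -140, 0, 0, 0, 0.65],
    [-100, 2, -150, 8, 0, 0, 0.65],
  ],
)

```text
clock: 11.65
tool_pos: [0.4933, -0.0506, 0.2691]
eef_rot: [0.685, 0.715, 0.089, 0.112]
contact_force: [1.6, -0.3, -0.4]
opening: 0.351
finger_force: 0.0
```

```bash
python3 v.py;python3 - <<'E'
from h import *
rel([467.6,-390.1,150],tool(-3.7))
print(r.get_state()['q'].round(2))
E
```

```text
t 11.65 pos [493.3 -50.6 269.1] F [ 1.6 -0.3 -0.4]
shift [ 62.3   2.  105.2] turn [-3.7  2.5 -0.4]
Ftool [-0.3  1.4  0.9]
side (5, 45) 63 x [-6.1  4.5 12.1] y [-39.4  50.4]
side (45, 83) 61 x [-6.  -1.1  8.3] y [-43.9  52.2]
side (88, 130) 37 x [-1.9  2.6  5.2] y [-47.1  52.3]
side (130, 160) 26 x [-4.1 -0.3  1.8] y [-32.6  51.2]
t 11.75 pos [496.2 -55.5 269.6] F [ 1.  -0.3  0.2]
shift [-329.   -73.1  116.3] turn [ 14.4 -12.1  94.7]
[ 0.44  0.43 -0.63  2.15  0.78  0.45 -0.75]
```

Call:
move_arm(
  motion=[
    [-37, -8, 0, 1.6, -1.3, 10.5, 0.5],
    [-74, -16, 0, 3.2, -2.7, 21, 0.4],
    [-110, -24, 0, 4.8, -4, 31.5, 0.4],
    [-146, -33, 10, 6.4, -5.4, 42, 0.4],
    [-183, -41, 20, 8, -6.7, 52.5, 0.4],
  ],
)

```text
clock: 12.38
tool_pos: [0.4675, -0.2362, 0.2434]
eef_rot: [0.941, 0.331, 0.043, 0.056]
contact_force: [0.1, -0.8, 0.1]
opening: 0.597
finger_force: 0.0
```

```bash
python3 - <<'E'
from h import *
rel([467.6,-390.1,180],tool(-3.7))
print(r.get_state()['q'].round(2))
E
```

```text
t 12.38 pos [ 467.5 -236.2  243.4] F [ 0.1 -0.8  0.1]
shift [-99.5 110.8  74.5] turn [ 6.3 -5.3 42.4]
[ 0.65  0.52 -0.45  1.99  0.48  0.59 -1.01]
```

Call:
move_arm(
  motion=[
    [-25, 28, 19, 1.6, -1.3, 10.5, 0.4],
    [-50, 55, 37, 3.1, -2.6, 21, 0.4],
    [-75, 83, 56, 4.7, -4, 31.8, 0.4],
    [-99, 111, 74, 6.3, -5.3, 42.4, 0.4],
    [-99, 111, 74, 6.3, -5.3, 42.4, 0.4],
  ],
)

```text
clock: 13.0
tool_pos: [0.4675, -0.3928, 0.1788]
eef_rot: [0.999, -0.033, -0.002, 0.002]
contact_force: [0.1, -0.3, -0.1]
opening: 0.595
finger_force: 0.0
```

Call:
move_arm(
  motion=[
    [0, 0, 0, 0, 0, 0, 0.4],
    [0, 0, 0, 0, 0, 0, 0.4],
  ],
)

```text
clock: 13.25
tool_pos: [0.4697, -0.388, 0.1817]
eef_rot: [1.0, -0.028, 0.0, 0.0]
contact_force: [0.6, 0.2, -0.0]
opening: 0.6
finger_force: 0.0
```

```bash
python3 - <<'E'
from h import *
s=snap('wrist','w2.png');c=cloud(s)*1000;f=s['frame'].astype(int)
o=(f[...,0]>150)&(f[...,1]<150)&(f[...,2]<80)&(c[...,0]>300)&(c[...,0]<600)&(c[...,1]>-450)&(c[...,1]<-330)&(c[...,2]<30)
for m in(o,o&(c[...,2]>14),o&(c[...,2]<12)&(c[...,2]>3)):
    print(m.sum(),cv2.minAreaRect(c[m][:,:2].astype(np.float32)),np.median(c[m][:,2]))
rel([467.6,-390.1,100],tool(-3.7))
E
```

```text
1359 ((454.9107360839844, -406.21624755859375), (212.20401000976562, 105.27030944824219), 11.706450462341309) 17.865243914581885
722 ((424.0904846191406, -386.59149169921875), (21.722402572631836, 139.68255615234375), 86.33438873291016) 19.895637393674868
236 ((530.3594970703125, -394.0696105957031), (71.3877182006836, 79.32091522216797), 87.33394622802734) 6.655833225818836
t 13.3 pos [ 469.6 -388.3  181.9] F [ 1.  0. -0.]
shift [-2.   1.9 81.9] turn [ 0.  -0.1  0.5]
```

View pics/w2.png

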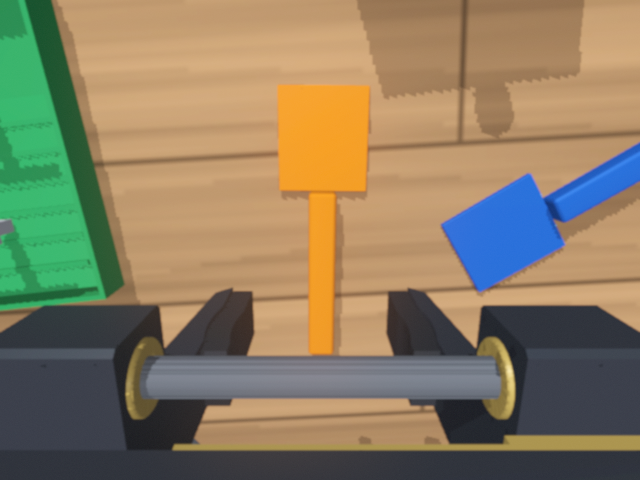

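The wrist view shows the orange scraper at (322,230), centred between the fingers, with the blue look-alike at (520,230) clear of them. Handle 22 x 140 mm, top at z = 20 mm, as given. Descending.

Call:
move_arm(
  motion=[
    [-4, 1, 50, 0, 0, 0.5, 0.4],
    [-4, 1, 100, 0, 0, 0.5, 0.4],
    [-4, 1, 145, 0, 0, 0.5, 0.4],
    [-4, 1, 170, 0, 0, 0.5, 0.4],
    [-4, 1, 176, 0, 0, 0.5, 0.4],
  ],
)

```text
clock: 13.92
tool_pos: [0.4647, -0.3894, 0.0044]
eef_rot: [0.999, -0.033, -0.0, -0.0]
contact_force: [-0.8, 0.2, -0.3]
opening: 0.599
finger_force: 0.0
```

Call:
move_arm(
  motion=[
    [0, 0, 0, 0, 0, 0, 0.4],
    [0, 0, 0, 0, 0, 0, 1],
    [0, 0, 0, 0, 0, 0, 1],
    [0, 0, 0, 0, 0, 0, 1],
    [0, 0, 0, 0, 0, 0, 1],
  ],
)

```text
clock: 14.55
tool_pos: [0.4654, -0.3909, 0.0061]
eef_rot: [0.999, -0.034, 0.001, 0.001]
contact_force: [-0.9, 0.6, 4.1]
opening: 0.241
finger_force: 40.0
```

Call:
move_arm(
  motion=[
    [0, 0, -10, 0, 0, 0, 1],
    [0, 0, -50, 0, 0, 0, 1],
    [0, 0, -100, 0, 0, 0, 1],
    [0, 0, -160, 0, 0, 0, 1],
    [0, 0, -200, 0, 0, 0, 1],
  ],
)

```text
clock: 15.18
tool_pos: [0.4654, -0.3911, 0.2089]
eef_rot: [0.999, -0.034, 0.002, 0.001]
contact_force: [-0.3, -0.4, -1.4]
opening: 0.244
finger_force: 40.0
```

```bash
python3 - <<'E'
from h import *
st=r.get_state();R0=R.from_quat(st['eef_rot']);p0=st['tool_pos']*1000
for n in('top','side'):
    k=snap(n);w=cloud(k)*1000;p=w.reshape(-1,3);p=p[~np.isnan(p[:,0])]
    q=R0.inv().apply(p-p0)
    a=q[(q[:,2]>-200)&(q[:,2]<-45)&(abs(q[:,1])<130)&(abs(q[:,0])<70)]
    for lo in range(-190,-40,25):
        b=a[(a[:,2]>=lo)&(a[:,2]<lo+25)]
        if len(b)>3:print(n,'body',lo,len(b),b.min(0).round(0),b.max(0).round(0))
    f=k['frame'].astype(int);o=(f[...,0]>180)&(f[...,1]<150)&(f[...,2]<70)
    o&=(np.linalg.norm(w-p0,axis=-1)<160)
    t=w[o]; print('orange in tool',len(t)); 
    if len(t)>20:
        u=R0.inv().apply(t-p0);print(np.percentile(u,[1,50,99],axis=0).round(1).tolist(),np.polyfit(u[:,0],u[:,2],1), cv2.minAreaRect(u[:,:2].astype(np.float32)))
    q=CY.inv().apply(p-CO)
    b=q[(abs(q[:,0]-3)<8)&(q[:,2]>100)&(q[:,2]<175)&(abs(q[:,1])<70)]
    print(n,'shield upper',len(b),np.percentile(b,[1,50,99],axis=0).round(1).tolist())
rel([538,-140.4,210],tool(3.27))
E
```

```text
top body -190 136 [ -38.  -40. -190.] [  25.    7. -165.]
top body -165 523 [ -38.  -43. -165.] [  35.   15. -140.]
top body -140 102 [ -21.  -43. -140.] [  20.  -35. -115.]
top body -115 940 [ -35.  -95. -115.] [ 35.  40. -90.]
top body -90 403 [-34. -93. -90.] [ 34.  47. -68.]
orange in tool 731
[[-35.2, -35.9, -15.1], [85.2, -8.6, 0.8], [107.8, 32.0, 4.4]] [ 0.09425024 -7.26767926] ((34.987152099609375, -1.5327110290527344), (69.18679809570312, 148.80426025390625), 89.62889099121094)
top shield upper 427 [[-4.8, -48.8, 101.4], [1.9, -0.2, 147.3], [6.1, 48.5, 167.1]]
side body -190 210 [ -38.  -40. -190.] [  36.   22. -165.]
side body -165 226 [ -39.  -47. -165.] [  35.   10. -140.]
side body -140 144 [ -31.  -46. -140.] [  23.   70. -115.]
side body -115 586 [ -36.  -97. -115.] [ 36.  96. -90.]
side body -90 284 [-35. -90. -90.] [ 35.  87. -65.]
orange in tool 468
[[-107.9, -83.3, -67.9], [32.7, -8.4, -6.9], [108.7, 28.9, 2.6]] [  0.07315367 -10.94763775] ((4.684822082519531, -35.792686462402344), (221.89894104003906, 122.67987060546875), 6.110448837280273)
side shield upper 113 [[-5.0, -49.1, 101.0], [-1.6, 21.6, 160.3], [3.9, 50.9, 168.1]]
t 15.28 pos [ 467.5 -392.3  210.9] F [ 0.5 -0.7 -1.2]
shift [ 5.310e+01 -2.562e+02 -1.000e-01] turn [ 0.4 -0.5 -7.2]
```

The shield is well seated: top at z' = 167 mm, y from -49 to +48.5. With a vertical tool over the bars, though, the gripper body (half-width about 95 mm) would pass within about 1–2 mm of the shield. I'll set the scraper back down and regrip with the tool pitched about 32°, so the body leans away to +x.

Call:
move_arm(
  motion=[
    [0, 0, 50, 0, 0, 0, 1],
    [0, 0, 110, 0, 0, 0, 1],
    [0, 0, 165, 0, 0, 0, 1],
    [0, 0, 192, 0, 0, 0, 1],
    [0, 0, 199, 0, 0, 0, 1],
  ],
)

```text
clock: 15.9
tool_pos: [0.4623, -0.3886, 0.0059]
eef_rot: [0.999, -0.034, -0.003, -0.001]
contact_force: [-11.8, 8.8, 48.6]
opening: 0.246
finger_force: 40.0
```

Call:
move_arm(
  motion=[
    [0, 0, 1, 0, 0, 0, 1],
    [0, 0, 1, 0, 0, 0, 0.7],
    [0, 0, 1, 0, 0, 0, 0.5],
    [0, 0, -7, 0, 0, 0, 0.5],
    [0, 0, -7, 0, -10, 0, 0.5],
  ],
)

```text
clock: 16.52
tool_pos: [0.46, -0.3925, 0.0147]
eef_rot: [0.995, -0.036, -0.091, -0.003]
contact_force: [0.3, -1.2, 0.0]
opening: 0.503
finger_force: 0.0
```

```bash
python3 - <<'E'
from h import *
rel([466,-390.5,10],tool(-3.7)*R.from_euler('y',-32,degrees=True))
print(r.get_state()['q'].round(2))
E
```

```text
t 16.52 pos [ 460.  -392.5   14.7] F [ 0.3 -1.2  0. ]
shift [ 6.6 -2.4  3.5] turn [ -0.1 -21.6  -0.5]
[ 0.66  1.03 -0.15  1.6   0.34  0.71 -1.35]
```

Call:
move_arm(
  motion=[
    [2, -1, 0, 0, -8, 0, 0.5],
    [4, -2, 0, 0, -16, 0, 0.5],
    [6, -2, 3, 0, -21.6, 0, 0.5],
    [7, -2, 5.5, 0, -21.6, -0.5, 0.5],
    [7, -2, 5.5, 0, -21.6, -0.5, 0.5],
  ],
)

```text
clock: 17.15
tool_pos: [0.4706, -0.3895, 0.0071]
eef_rot: [0.962, -0.029, -0.271, -0.009]
contact_force: [-0.1, -0.8, 1.2]
opening: 0.498
finger_force: 0.0
```

Call:
move_arm(
  motion=[
    [0, 0, 0, 0, 0, 0, 0.8],
    [0, 0, 0, 0, 0, 0, 1],
    [0, 0, 0, 0, 0, 0, 1],
    [0, 0, 0, 0, 0, 0, 1],
    [0, 0, 0, 0, 0, 0, 1],
  ],
  newtons=40,
)

```text
clock: 17.77
tool_pos: [0.4709, -0.3897, 0.0076]
eef_rot: [0.962, -0.029, -0.272, -0.009]
contact_force: [-0.9, -1.0, 4.9]
opening: 0.247
finger_force: 40.0
```

Call:
move_arm(
  motion=[
    [-5, 0, -8, 0, 0, 0, 1],
    [-26, 0, -42, 0, 0, 0, 1],
    [-53, 0, -85, 0, 0, 0, 1],
    [-85, 0, -136, 0, 0, 0, 1],
    [-106, 0, -170, 0, 0, 0, 1],
  ],
)

```text
clock: 18.4
tool_pos: [0.4709, -0.3897, 0.2101]
eef_rot: [0.962, -0.029, -0.27, -0.009]
contact_force: [0.5, -0.4, -1.1]
opening: 0.249
finger_force: 40.0
```

```bash
cat > g.py <<'E'
from h import *
st=r.get_state();R0=R.from_quat(st['eef_rot']);p0=st['tool_pos']*1000
k=snap('top');w=cloud(k)*1000;f=k['frame'].astype(int)
o=(f[...,0]>150)&(f[...,0]-f[...,2]>110)&(f[...,0]-f[...,1]>60)&(abs(w[...,2]-p0[2])<40)&(np.linalg.norm(w[...,:2]-p0[:2],axis=-1)<160)
t=w[o]-p0; (cx,cy),sz,a=cv2.minAreaRect(t[:,:2].astype(np.float32))
print('orange rel TCP',len(t),'rect',cx,cy,sz,a)
b=t[t[:,0]>60];h=t[t[:,0]<20]
for nm,x in(('blade',b),('handle',h)):
    if len(x)>5:print(nm,len(x),np.percentile(x,[1,50,99],axis=0).round(1).tolist(),'dz/dx',np.polyfit(x[:,0],x[:,2],1)[0].round(3),'dz/dy',np.polyfit(x[:,1],x[:,2],1)[0].round(3))
E
python3 g.py; python3 -c "
from h import *
rel([538,-138.5,205],tool(3.27)*R.from_euler('y',-32,degrees=True))"
```

```text
orange rel TCP 0 rect 0.0 0.0 (0.0, 0.0) 0.0
t 18.45 pos [ 472.5 -390.9  214.7] F [ 0.9 -1.2  1.9]
shift [  47.8 -255.9  -18. ] turn [-3.4 -1.  -5.8]
```

```bash
python3 - <<'E'
from h import *
a=snap('top')['frame'][150:360,330:530];b=snap('side')['frame'][60:270,280:480]
cv2.imwrite('pics/c4.png',cv2.resize(np.hstack([a,b])[:,:,::-1],None,fx=2,fy=2))
E
```

```text
(no output)
```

View pics/c4.png

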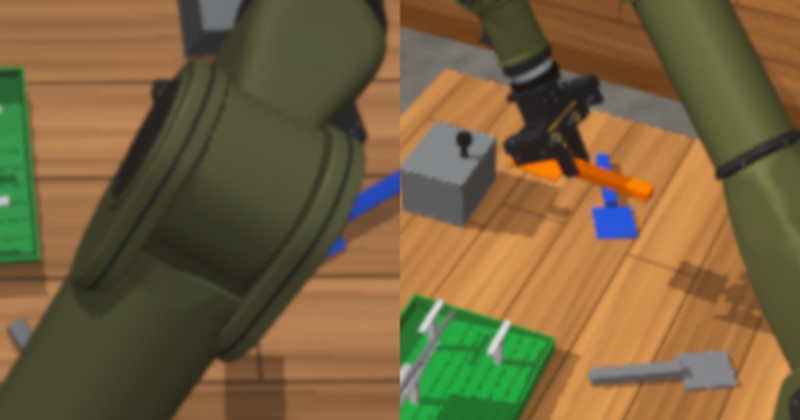

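The left half (top view) is hidden by the arm. The right half (side view) shows the scraper held level, handle end at (640,190) and blade at (545,168). I'll measure it in the side view.

```bash
sed -i "s/snap('top')/snap('side')/" g.py; python3 g.py
```

```text
orange rel TCP 489 rect -10.605117797851562 16.54053497314453 (218.3533172607422, 79.50952911376953) 17.637422561645508
blade 35 [[60.6, 14.3, -8.9], [69.9, 28.7, -2.9], [100.4, 66.4, 26.2]] dz/dx -0.091 dz/dy 0.579
handle 348 [[-120.2, -9.4, -7.7], [-64.2, 11.8, 8.5], [2.7, 22.8, 15.0]] dz/dx 0.012 dz/dy -0.309
```

Call:
move_arm(
  motion=[
    [10, -50, -4, -1, 0, -2, 1],
    [20, -102, -8, -2, 0, -4, 1],
    [30, -154, -12, -3.4, -1, -5.8, 1],
    [40, -205, -15, -3.4, -1, -5.8, 1],
    [48, -240, -18, -3.4, -1, -5.8, 1],
  ],
)

```text
clock: 19.23
tool_pos: [0.534, -0.1493, 0.1959]
eef_rot: [0.959, 0.03, -0.282, 0.004]
contact_force: [0.7, 0.0, -1.4]
opening: 0.242
finger_force: 40.0
```

```bash
python3 g.py; python3 -c "
from h import *
rel([538,-138.5,130],tool(3.27)*R.from_euler('y',-32,degrees=True))
print(r.get_state()['q'].round(2))"
```

```text
orange rel TCP 547 rect -22.189109802246094 -5.623741149902344 (192.26222229003906, 66.65872955322266) 12.463278770446777
handle 435 [[-119.9, -14.9, -6.8], [-60.5, 3.9, 10.6], [18.5, 26.6, 17.8]] dz/dx -0.013 dz/dy -0.343
t 19.27 pos [ 535.7 -143.4  195.5] F [ 0.7  4.5 -1.3]
shift [37.6 -3.7 53.8] turn [-0.5  0.6  0.9]
[ 0.2   0.93 -0.17  1.3   0.19  1.49 -1.51]
```

```bash
python3 -c "
from h import *
T=tool(3.27)*R.from_euler('y',-32,degrees=True)
rel([544.5,-138.5,140],T);rel([544.5,-138.5,95],T)"
```

```text
t 19.27 pos [ 535.7 -143.4  195.5] F [ 0.7  4.5 -1.3]
shift [37.6 -3.5 41.9] turn [-0.5  0.6  0.9]
t 19.27 pos [ 535.7 -143.4  195.5] F [ 0.7  4.5 -1.3]
shift [61.9 -2.8 79.8] turn [-0.5  0.6  0.9]
```

Call:
move_arm(
  motion=[
    [18, -3, 20, -0.5, 0.6, 0.9, 1],
    [38, -3, 42, -0.5, 0.6, 0.9, 1],
    [50, -3, 60, -0.5, 0.6, 0.9, 1],
    [62, -3, 80, -0.5, 0.6, 0.9, 1],
    [62, -3, 80, -0.5, 0.6, 0.9, 1],
  ],
)

```text
clock: 19.9
tool_pos: [0.5418, -0.149, 0.0954]
eef_rot: [0.961, 0.022, -0.277, 0.011]
contact_force: [-0.0, 0.4, -1.6]
opening: 0.243
finger_force: 40.0
```

```bash
python3 g.py; python3 - <<'E'
from h import *
rel([544.5,-138.5,82.5],tool(3.27)*R.from_euler('y',-32,degrees=True))
Y=R.from_euler('z',3.27,degrees=True);B=np.array([536.9,-137.4,75])
for n in('side','top'):
    k=snap(n);w=cloud(k)*1000;f=k['frame'].astype(int)
    o=(f[...,0]>150)&(f[...,0]-f[...,2]>110)&(f[...,0]-f[...,1]>60)
    q=Y.inv().apply((w-B).reshape(-1,3)).reshape(w.shape); o&=(abs(q[...,0])<140)&(abs(q[...,1])<60)&(q[...,2]>0)
    a=q[o]; 
    if len(a)<9: print(n,len(a));continue
    for nm,m in(('handle',a[a[:,0]<20]),('blade',a[a[:,0]>35])):
        if len(m)>8:
            t=m[m[:,2]>np.percentile(m[:,2],50)]
            print(n,nm,len(m),np.percentile(m,[1,50,99],axis=0).round(1).tolist(),'dy/dx',np.polyfit(t[:,0],t[:,1],1).round(3),'dz/dx',np.polyfit(t[:,0],t[:,2],1).round(3))
s=snap('side')['frame'][130:300,240:420]
cv2.imwrite('pics/c5.png',cv2.resize(s[:,:,::-1],None,fx=3.5,fy=3.5,interpolation=cv2.INTER_CUBIC))
E
```

```text
orange rel TCP 429 rect -33.56415557861328 0.5708961486816406 (174.2967071533203, 69.90288543701172) 2.498396635055542
handle 351 [[-119.8, -14.8, -2.5], [-61.5, 3.1, 10.4], [16.1, 13.0, 17.4]] dz/dx 0.009 dz/dy -0.17
t 19.95 pos [ 542.8 -149.1   96.6] F [ 0.1 -0.9 -1. ]
shift [  9.3 -10.6  10.7] turn [ 0.2  0.  -0.7]
side handle 344 [[-113.6, -23.5, 18.6], [-54.6, -4.8, 32.3], [15.4, 3.4, 38.6]] dy/dx [-0.018 -9.6  ] dz/dx [1.5000e-02 3.5677e+01]
side blade 51 [[35.4, -47.8, 12.4], [43.4, 6.7, 18.9], [56.6, 26.0, 55.1]] dy/dx [-0.107  8.393] dz/dx [-0.361 38.773]
top 0
```

View pics/c5.png

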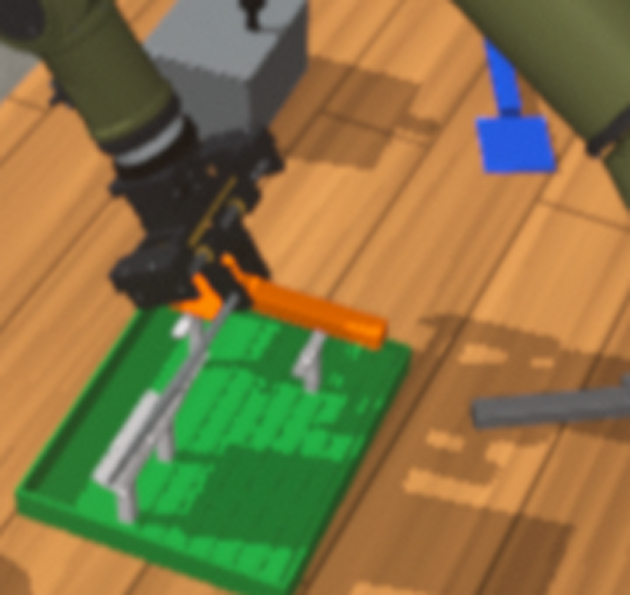

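The plate is in the cradle (crop px 170,400). The scraper is level above both bars, handle end at (385,330). It is 10 mm short in y, so I'll shift over and lower.

Call:
move_arm(
  motion=[
    [1, -4, -1, 0, 0, -0.4, 1],
    [1.5, -8, -1, 0, 0, -0.7, 1],
    [1.5, -10, -1, 0, 0, -0.7, 1],
    [4, -10, 3, 0, 0, -0.7, 1],
    [5.5, -10, 5.5, 0, 0, -0.7, 1],
  ],
)

```text
clock: 20.72
tool_pos: [0.5446, -0.1391, 0.0892]
eef_rot: [0.961, 0.028, -0.275, 0.01]
contact_force: [0.5, -0.7, -0.7]
opening: 0.241
finger_force: 40.0
```

Call:
move_arm(
  motion=[
    [0.5, 0, 0.9, 0, 0, 0, 1],
    [1.1, 0, 1.7, 0, 0, 0, 1],
    [1.6, 0, 2.5, 0, 0, 0, 1],
    [1.6, 0, 2.5, 0, 0, 0, 1],
  ],
)

```text
clock: 21.22
tool_pos: [0.5448, -0.139, 0.0866]
eef_rot: [0.961, 0.028, -0.275, 0.01]
contact_force: [-0.3, -0.5, 0.1]
opening: 0.247
finger_force: 40.0
```

```bash
python3 - <<'E'
from h import *
rel([544.5,-138.5,82.5],tool(3.27)*R.from_euler('y',-32,degrees=True))
E
```

```text
t 21.23 pos [ 544.8 -139.    86.6] F [-0.3 -0.5  0.1]
shift [ 1.9 -0.5  3.7] turn [ 0.2 -0.1 -0. ]
```

Call:
move_arm(
  motion=[
    [0.5, 0, 0.9, 0, 0, 0, 1],
    [1.1, 0, 1.7, 0, 0, 0, 1],
    [1.6, 0, 2.5, 0, 0, 0, 1],
    [1.6, 0, 2.5, 0, 0, 0, 1],
  ],
)

```text
clock: 21.72
tool_pos: [0.5448, -0.1389, 0.0836]
eef_rot: [0.961, 0.028, -0.275, 0.01]
contact_force: [-0.0, -0.5, -2.3]
opening: 0.249
finger_force: 40.0
```

Call:
move_arm(
  motion=[
    [0.3, 0, 0.5, 0, 0, 0, 1],
    [0.6, 0, 1, 0, 0, 0, 1],
    [0.8, 0, 1.3, 0, 0, 0, 1],
    [0.8, 0, 1.3, 0, 0, 0, 1],
  ],
)

```text
clock: 22.22
tool_pos: [0.5449, -0.139, 0.0827]
eef_rot: [0.961, 0.028, -0.275, 0.01]
contact_force: [-0.8, -0.1, 4.2]
opening: 0.251
finger_force: 40.0
```

Contact at the expected height. I'll press a touch more, then open gently.

Call:
move_arm(
  motion=[
    [0.2, 0, 0.4, 0, 0, 0, 1],
    [0.2, 0, 0.4, 0, 0, 0, 0.72],
    [0.2, 0, 0.4, 0, 0, 0, 0.68],
    [0.2, 0, 0.4, 0, 0, 0, 0.6],
    [0.2, 0, 0.4, 0, 0, 0, 0.55],
  ],
)

```text
clock: 22.85
tool_pos: [0.5448, -0.139, 0.0815]
eef_rot: [0.961, 0.028, -0.275, 0.01]
contact_force: [-0.1, -0.1, 0.5]
opening: 0.446
finger_force: 0.0
```

```bash
python3 - <<'E'
from h import *
rel([560,-140,200],tool(3.27)*R.from_euler('y',-32,degrees=True))
print(r.get_state()['opening'])
E
```

```text
t 22.85 pos [ 544.8 -139.    81.5] F [-0.1 -0.1  0.5]
shift [ -49.8    2.3 -108.5] turn [ 0.2 -0.1 -0. ]
0.4460374937464588
```

Retreat back along the fingers, then off to -y, clear of the cameras.

Call:
move_arm(
  motion=[
    [0, 0, -15, 0, 0, 0, 0.55],
    [-5, 0, -45, 0, 0, 0, 0.55],
    [-30, 0, -95, 0, 0, 0, 0.55],
    [-60, 20, -130, 0, 0, 0, 0.55],
    [-90, 70, -160, 0, 0, 0, 0.55],
  ],
)

```text
clock: 23.48
tool_pos: [0.5583, -0.2032, 0.2652]
eef_rot: [0.961, 0.031, -0.274, 0.009]
contact_force: [1.2, -0.7, 1.0]
opening: 0.454
finger_force: 0.0
```

Call:
move_arm(
  motion=[
    [0, 60, 0, 0, 0, 0, 0.55],
    [0, 120, 0, 0, 0, 0, 0.55],
    [0, 180, 0, 0, 0, 0, 0.55],
    [0, 220, 0, 0, 0, 0, 0.55],
    [0, 220, 0, 0, 0, 0, 0.55],
  ],
)

```text
clock: 24.1
tool_pos: [0.5686, -0.4285, 0.2626]
eef_rot: [0.961, 0.025, -0.276, 0.01]
contact_force: [0.6, 1.1, -0.5]
opening: 0.45
finger_force: 0.0
```

```bash
python3 v.py; python3 - <<'E'
from h import *
Y=R.from_euler('z',3.27,degrees=True);B=np.array([536.9,-137.4,75]);im=[]
for n in('side','top'):
    k=snap(n);w=cloud(k)*1000;f=k['frame'].astype(int)
    im.append(k['frame'][150:330,200:400] if n=='side' else k['frame'][150:330,200:400])
    o=(f[...,0]>150)&(f[...,0]-f[...,2]>110)&(f[...,0]-f[...,1]>60)
    q=Y.inv().apply((w-B).reshape(-1,3)).reshape(w.shape); o&=(abs(q[...,0])<140)&(abs(q[...,1])<60)&(q[...,2]>-10)
    a=q[o]; print(n,len(a),cv2.minAreaRect(a[:,:2].astype(np.float32)) if len(a)>5 else '',np.percentile(a[:,2],[2,50,98]).round(1) if len(a) else '')
cv2.imwrite('pics/c6.png',cv2.resize(np.hstack(im)[:,:,::-1],None,fx=2,fy=2,interpolation=cv2.INTER_CUBIC))
E
```

```text
t 24.1 pos [ 568.6 -428.5  262.6] F [ 0.6  1.1 -0.5]
shift [  30.8 -439.7   91.5] turn [-40.4  40.9 -83.4]
Ftool [ 0.8 -1.1  0.1]
side (5, 45) 63 x [-6.  -0.1 12.2] y [-44.6  51.6]
side (45, 83) 65 x [-6.2 -1.   8.4] y [-38.9  51.7]
side (88, 130) 36 x [-2.2  2.6  5. ] y [-37.9  52. ]
side (130, 160) 32 x [-4.4 -0.4  1.9] y [-45.7  52.2]
top (5, 45) 132 x [10.6 12.3 14. ] y [-49.6  48.1]
top (45, 83) 145 x [ 7.1  8.9 10.7] y [-48.7  49.2]
top (88, 130) 177 x [3.5 5.2 6.9] y [-49.1  48.2]
top (130, 160) 141 x [0.9 2.1 3.5] y [-49.5  48.4]
side 802 ((-3.02978515625, -2.9209938049316406), (219.29177856445312, 74.63652038574219), 0.6856014728546143) [ 0.6  7.3 22. ]
top 1484 ((-0.708404541015625, -1.3453216552734375), (219.47567749023438, 69.30281829833984), 0.2643466293811798) [ 2.   7.4 22.3]
```

View pics/c6.png

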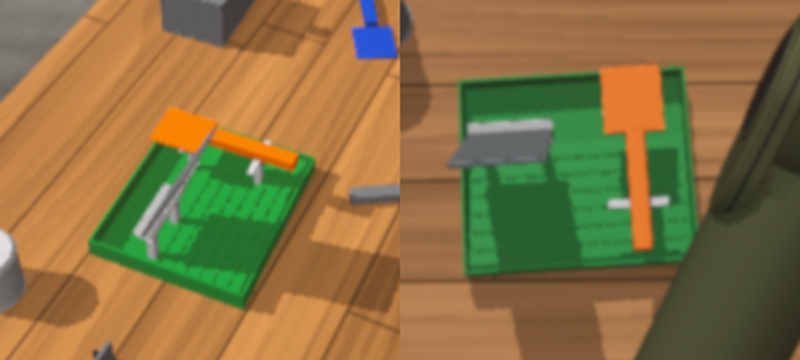

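The scraper is right: offset (-0.7,-1.3) mm, 0.3° off square. The shield is not. Its front face slopes from x' = 12 mm low down to 2 mm high up, so it leans 5° too far and its lower edge stands about 8 mm out of the corner. I'll nudge the lower edge back with the closed fingertips, body still leaning away to +x.

```bash
python3 -c "
from h import *
T=tool(3.27)*R.from_euler('y',-32,degrees=True)
rel([600,10,200],T)"
```

```text
t 24.3 pos [ 571.  -423.3  264.3] F [ 0.3 -0.2 -0.1]
shift [  80.5 -430.8   24.7] turn [ 0.2 -0.1  0.1]
```

Call:
move_arm(
  motion=[
    [11, -60, 3, 0, 0, 0, 1],
    [22, -120, 7, 0, 0, 0, 1],
    [33, -180, 10, 0, 0, 0, 1],
    [45, -240, 14, 0, 0, 0, 1],
    [56, -300, 17, 0, 0, 0, 1],
  ],
)

```text
clock: 24.92
tool_pos: [0.5909, -0.1198, 0.2198]
eef_rot: [0.961, 0.029, -0.275, 0.01]
contact_force: [0.1, 0.2, 0.1]
opening: 0.003
finger_force: 0.0
```

Call:
move_arm(
  motion=[
    [11, -55, 3, 0, 0, 0, 1],
    [20, -100, 6, 0, 0, 0, 1],
    [24, -130, 8, 0, 0, 0, 1],
    [24, -131, 8, 0, 0, 0, 1],
    [24, -131, 8, 0, 0, 0, 1],
  ],
)

```text
clock: 25.55
tool_pos: [0.5997, 0.006, 0.1996]
eef_rot: [0.961, 0.027, -0.275, 0.011]
contact_force: [0.3, -0.4, 0.1]
opening: 0.001
finger_force: 0.0
```

```bash
python3 -c "
from h import *
T=tool(3.27)*R.from_euler('y',-32,degrees=True)
rel([584,10.5,120],T);rel([584,10.5,82],T);rel([567,10.5,76],T)"
```

```text
t 25.55 pos [599.7   6.  199.6] F [ 0.3 -0.4  0.1]
shift [28.9 -5.9 75.7] turn [ 0.3 -0.1 -0.2]
t 25.55 pos [599.7   6.  199.6] F [ 0.3 -0.4  0.1]
shift [ 49.   -6.1 108. ] turn [ 0.3 -0.1 -0.2]
t 25.55 pos [599.7   6.  199.6] F [ 0.3 -0.4  0.1]
shift [ 37.7  -7.1 122. ] turn [ 0.3 -0.1 -0.2]
```

Call:
move_arm(
  motion=[
    [14, -3, 40, 0, 0, 0, 1],
    [29, -6, 76, 0, 0, 0, 1],
    [41, -6, 95, 0, 0, 0, 1],
    [49, -6, 108, 0, 0, 0, 1],
    [49, -6, 108, 0, 0, 0, 1],
  ],
)

```text
clock: 26.18
tool_pos: [0.5839, 0.0122, 0.0811]
eef_rot: [0.961, 0.027, -0.275, 0.01]
contact_force: [0.9, 0.4, -0.3]
opening: 0.003
finger_force: 0.0
```

```bash
cat > n.py <<'E'
from h import *
T=tool(3.27)*R.from_euler('y',-32,degrees=True)
def sh():
    k=snap('top');p=cloud(k).reshape(-1,3)*1000;p=p[~np.isnan(p[:,0])];q=CY.inv().apply(p-CO)
    for zz in((5,45),(45,83),(88,130),(130,160)):
        a=q[(q[:,0]>-8)&(q[:,0]<16)&(q[:,2]>zz[0])&(q[:,2]<zz[1])&(abs(abs(q[:,1])-36)<12)]
        if len(a)>3:print(zz,len(a),'x',np.percentile(a[:,0],[5,50,95]).round(1))
sh();d=CY.apply([-5,0,0]);s=r.get_state();rel(s['tool_pos']*1000+d,R.from_quat(s['eef_rot']))
E
python3 n.py
```

```text
(5, 45) 24 x [11.1 12.3 13.7]
(45, 83) 21 x [ 7.9  9.2 10.3]
(88, 130) 26 x [3.3 5.  6.4]
(130, 160) 21 x [0.9 2.3 3.5]
t 26.23 pos [584.4  12.5  81.9] F [-0.4 -1.2  0.3]
shift [-3.1 -0.   3.9] turn [0. 0. 0.]
```

Call:
move_arm(
  motion=[
    [-3.1, 0, 3.9, 0, 0, 0, 1],
    [-5.6, 0, 7, 0, 0, 0, 1],
    [-6.8, 0, 8.6, 0, 0, 0, 1],
    [-8.1, 0, 10.1, 0, 0, 0, 1],
    [-9.3, 0, 11.7, 0, 0, 0, 1],
  ],
)

```text
clock: 26.85
tool_pos: [0.5704, 0.0121, 0.0768]
eef_rot: [0.961, 0.028, -0.274, 0.01]
contact_force: [0.9, -0.2, 0.9]
opening: 0.007
finger_force: 1.2
```

```bash
python3 n.py
```

```text
(5, 45) 19 x [ 9.9 11.3 12.5]
(45, 83) 17 x [ 7.6  8.8 10. ]
(88, 130) 20 x [4.6 5.6 7.1]
(130, 160) 20 x [2.3 3.  3.9]
t 26.9 pos [570.1  12.1  76.7] F [ 1.4 -0.7  1.2]
shift [-3.1 -0.   3.9] turn [0. 0. 0.]
```

It's moving as intended, with forces of about 1 N. Continuing.

Call:
move_arm(
  motion=[
    [-0.6, 0, 0.8, 0, 0, 0, 1],
    [-1.2, 0, 1.6, 0, 0, 0, 1],
    [-1.9, 0, 2.3, 0, 0, 0, 1],
    [-2.5, 0, 3.1, 0, 0, 0, 1],
    [-2.5, 0, 3.1, 0, 0, 0, 1],
  ],
)

```text
clock: 27.52
tool_pos: [0.5664, 0.0119, 0.0752]
eef_rot: [0.961, 0.028, -0.274, 0.01]
contact_force: [1.9, 0.7, -0.3]
opening: 0.002
finger_force: 1.3
```

```bash
python3 n.py
```

```text
(5, 45) 11 x [7.  7.3 9. ]
(45, 83) 10 x [6.8 7.3 7.5]
(88, 130) 13 x [6.9 7.2 7.5]
(130, 160) 7 x [6.9 7.2 7.2]
t 27.57 pos [566.3  11.9  75.2] F [ 3.2 -0.7  0.5]
shift [-3.1 -0.   3.9] turn [0. 0. 0.]
```

Call:
move_arm(
  motion=[
    [-0.6, 0, 0.8, 0, 0, 0, 1],
    [-1.2, 0, 1.6, 0, 0, 0, 1],
    [-1.2, 0, 1.6, 0, 0, 0, 1],
  ],
)

```text
clock: 27.95
tool_pos: [0.5661, 0.0119, 0.075]
eef_rot: [0.962, 0.028, -0.272, 0.01]
contact_force: [6.1, 0.3, 3.4]
opening: -0.0
finger_force: 3.5
```

Call:
move_arm(
  motion=[
    [1.2, 0, -1.6, 0, 0, 0, 1],
    [3, 0, -4, 0, 0, 0, 1],
    [10, 0, -14, 0, 0, 0, 1],
    [10, 0, -50, 0, 0, 0, 1],
    [0, 0, -110, 0, 0, 0, 1],
  ],
)

```text
clock: 28.58
tool_pos: [0.6197, 0.0151, 0.1669]
eef_rot: [0.96, 0.028, -0.279, 0.01]
contact_force: [1.7, 0.0, 0.7]
opening: 0.001
finger_force: 0.0
```

Call:
move_arm(
  motion=[
    [-20, 30, -40, 0, 0, 0, 1],
    [-20, 90, -40, 0, 0, 0, 1],
    [-20, 150, -40, 0, 0, 0, 1],
    [-20, 210, -40, 0, 0, 0, 1],
    [-20, 270, -40, 0, 0, 0, 1],
  ],
)

```text
clock: 29.2
tool_pos: [0.641, -0.2552, 0.2131]
eef_rot: [0.961, 0.028, -0.277, 0.009]
contact_force: [1.4, 0.9, -0.3]
opening: 0.006
finger_force: 0.0
```

```bash
python3 v.py; python3 - <<'E'
from h import *
Y=R.from_euler('z',3.27,degrees=True);B=np.array([536.9,-137.4,75]);im=[]
for n in('side','top'):
    k=snap(n);w=cloud(k)*1000;f=k['frame'].astype(int)
    im.append(k['frame'][100:420,80:480] if n=='top' else k['frame'][150:470,150:550])
    o=(f[...,0]>150)&(f[...,0]-f[...,2]>110)&(f[...,0]-f[...,1]>60)
    q=Y.inv().apply((w-B).reshape(-1,3)).reshape(w.shape); o&=(abs(q[...,0])<140)&(abs(q[...,1])<60)&(q[...,2]>-10)
    a=q[o]; print(n,len(a),cv2.minAreaRect(a[:,:2].astype(np.float32)),np.percentile(a[:,2],[2,50,98]).round(1))
cv2.imwrite('pics/c7.png',np.hstack(im)[:,:,::-1])
E
```

```text
t 29.2 pos [ 641.  -255.2  213.1] F [ 1.4  0.9 -0.3]
shift [ -62.3 -270.6   93.6] turn [-40.6  40.8 -83.1]
Ftool [ 1.3 -0.9 -0.5]
side (5, 45) 49 x [-6.1 -2.5  5.5] y [-40.1  51.3]
side (45, 83) 59 x [-6.1 -2.1  5.7] y [-46.   50.7]
side (88, 130) 51 x [-4.   0.2  6. ] y [-44.9  52.8]
side (130, 160) 35 x [-0.1  0.3  5.1] y [-45.6  51.6]
top (5, 45) 77 x [6.9 7.4 7.7] y [-49.4  47.6]
top (45, 83) 74 x [7.  7.3 7.5] y [-48.2  48.6]
top (88, 130) 97 x [6.8 7.2 7.6] y [-49.6  49.5]
top (130, 160) 80 x [6.8 7.3 7.6] y [-49.6  48. ]
side 788 ((-2.0246963500976562, -2.1298484802246094), (221.62013244628906, 72.2892837524414), 1.1147836446762085) [ 0.9  7.6 22.2]Traceback (most recent call last):
  File "<stdin>", line 8, in <module>
    return _quantile_unchecked(
        a, q, axis, out, overwrite_input, method, keepdims, weights)
    return _ureduce(a,
                    func=_quantile_ureduce_func,
    ...<5 lines>...
                    overwrite_input=overwrite_input,
                    method=method)
    r = func(a, **kwargs)
    result = _quantile(arr,
                       quantiles=q,
    ...<2 lines>...
                       out=out,
                       weights=wgt)
    slices_having_nans = np.isnan(arr[-1, ...])
                                  ~~~^^^^^^^^^
IndexError: index -1 is out of bounds for axis 0 with size 0
```

With the arm clear, the shield's face is flat against the back (x' = 7.3 mm at every height) and centred to under 1 mm. The side view shows the scraper unmoved. Only the arm hid it from the top camera. Handing in.

```bash
python3 -c "
from h import *
print(finish_job())"
```

```text
the job is handed in; nothing more can be done
None
```

The job is handed in at about 29 s: the tall shield sits centred, flat against the sloped back and in the corner, and the scraper lies centred and square across the bars; after laying the scraper I had to nudge the shield's lower edge about 8 mm back into the corner with the closed fingers.

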